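# Load the analyser rack with the sample tubes, keeping their sequence

## Robot

A 7-joint arm with a two-finger parallel gripper is mounted at the origin on a cart in front of the work surface, level with it; the furniture and walls round the work are solid. World frame = base frame: x ahead of the robot, y to its left, z up, the work surface at z = 0. Lengths are in m, angles in rad, forces in N, time in s.
With the tool pointing down it reaches from about 0.4 to 0.875 m from the base axis. Payload 19.3 kg.
Tool frame: the origin (TCP) lies midway between the tips of the shut fingers; the grasp point (between the pads) lies 19 mm behind it; z points along the fingers, y is the line along which they close (so a half turn about z gives the same grasp; the last joint's range is limited). The gripper opens to 85 mm and grips with 20 to 120 N. Pads are 22 mm wide; open, the fingers measure 114 mm over their backs; the gripper's body (76 mm by 85 mm) begins 54 mm behind the grasp point. The pads swing forward as they close: fully open they stand 13 mm farther back than shut.
Start: joints at [-1.196, 0.521, -0.036, 1.599, 0.021, 1.021, -0.113], TCP at [0.269, 0.564, 0.231] pointing down, gripper open.
Joint ranges: [-2.91, 2.91], [-0.3, 2.13], [-1.5, 1.42], [0.17, 2.43], [-1.26, 4.41], [0.16, 1.93], [-2.52, 2.52]. Speed limits (rad/s): [1.89, 1.89, 2.39, 2.39, 3.01, 3.01, 3.01].

## Interface

Orientations are given as [roll, pitch, yaw] about the fixed x, y, z axes, in that order (R = Rz(yaw) Ry(pitch) Rx(roll)).
In Python, from workcell import telemetry, grab_frame, calibration, bot, outline_of, landmark_of gives the robot as it stands. The module is installed in compiled form; this text tells all that it offers.
- The arm moves only by the shell command python3 -m inch 'ROWS' [FORCE]. ROWS is JSON, a list of rows, each a list of 7 numbers: the shift along the tool's x, y, z in m, then the turn, a rotation vector about the tool's x, y, z in rad, then the closure, from 0 (fully open) to 1 (shut). A call has 1 to 5 rows; each row shifts and turns the commanded pose from where the row before left it, along the tool's axes as they then stand; what a row does not reach is not made up. A row lasts 1/10 s, in which the tool goes at most 50 mm and 8.59 degrees, less where a joint would pass 70% of its speed; a pose out of reach is approached as far as the arm can. A call is refused whole if a number of a shift passes 0.05 or a number of a turn 0.15, either way. A call with a gripper value outside its range is refused whole. The fingers move at their own pace and stop on an object; FORCE is the grip in N (left out, the last holds). Time passes only in rows, so rows that do not move let the fingers close. It gives the time, the measured TCP pose, the force, the opening and the grip force at its end, in the units of the state.
- telemetry.observe(): the state, without advancing time (a new reading comes with each control period).
- grab_frame(name): name is "scene" or "top"; returns the picture (400x640x3 uint8, red, green, blue); there is no depth.
- calibration(name): a dict with "fovy" (degrees; the focal length in pixels is half the picture's height over the tangent of half this angle, whatever the lens; pixels are square), "cx", "cy" (the principal point, pixels), "dist" ([k1, k2, p1, p2, k3] as OpenCV has them; the pictures are not rectified), "pose" (4x4, takes a point from camera to world coordinates). Camera axes: x right, y down, z forward; pixel columns grow to the right and rows downward; lengths in m; the calibration is good to about 2 mm. A picture is of the moment at which its call begins. calibration takes no time and is no camera call.
- bot.job_done(): hands the job in; it is judged then, once.
Trained networks look in the newest picture that a camera, given by its name, has taken for a name from the list of things; names that differ only in an ending like _2 or _b are one class to them, and where a whole thing is asked for, a point or a joint stands for the part that bears it (a point fixed in the world has none). Each returns a list of dicts, best first, with "score" (0 to 1); they miss things now and then, are a little off and sometimes report something else, mostly with a low value. They report only what shows in the picture. A call takes as long as a camera call.
- outline_of(label, camera): "region" (400x640 bool, what is visible of it) and "rect" ([left, top, right, bottom] in pixels, round what is visible of it).
- landmark_of(label, camera): "xy" ([column, row] in pixels: a listed point, or the origin of a listed thing).
The state is a dict: "clock": time; "qpos": joint angles; "qd": joint speeds; "joint_efforts": joint torques, N m; "position": TCP position; "tool_rot": TCP orientation; "force": force on the tool from outside, world axes, zero at the start; "moment": the same for the moment, N m; "grip_width": finger opening in m; "finger_force": force on a finger pad.
Only numpy, scipy, OpenCV 4.12 (cv2) and the standard library are available. Lean on these libraries where they do the work, as an engineer would, in place of code of your own. Each camera call takes 0.05 s, during which the arm holds its last target. There are 200 camera calls.

## Task

Transfer the four capped sample tubes, one by one, from the carriers in the aluminium lane tray into the light grey five-hole analyser rack, and keep their sequence, because the analyser reads the samples by position: the tube nearest the tray's black end goes into the hole nearest the rack's black end, the next one into the next hole, and so on, which leaves the last hole, at the far end, empty. Keep the tubes upright and lower each one gently until it stands on the floor of its hole; do not let it drop in or fall over.

Things in the scene. Friction and masses are not known exactly. Their poses are not given: they have to be found in the camera images.
- sample_rack: light grey block-shaped analyser rack, 48 x 210 x 48 mm, one end black; fixed. Origin: centre of underside, on the bench; +y runs along the row to the black end, z up. Five holes, 22 mm wide (29 at the chamfered mouth), slippery, on its y axis at y = +76 (first), +38, 0, -38, -76 mm. Top face 44 mm above the bench, end walls 48; a tube's foot stands on its floor, 6 mm above the bench.
- carrier_tray: flat aluminium lane tray, 50 x 186 mm, side rails 14 mm high, one end with a black stop 26 mm high; fixed. Origin: centre of underside, on the bench; +y runs along the row to the black end, z up. Four carriers stand in it on its y axis at y = +63 (first), +21, -21 and -63 mm, their order differs from start to start.
- tube_blue: sample tube with blue cap, 80 mm tall, 11 to 18 g, upright in its carrier at the start. Origin: centre of its foot; z along the tube to the cap. Tube 13 mm wide; cap 16 mm wide, 63 to 80 mm above the foot: grip it there from above. It lifts straight up; the foot is clear of carrier or rack once raised 45 mm.
- tube_red: sample tube with red cap, 80 mm tall, 11 to 18 g, upright in its carrier at the start. Origin: centre of its foot; z along the tube to the cap. Tube 13 mm wide; cap 16 mm wide, 63 to 80 mm above the foot: grip it there from above. It lifts straight up; the foot is clear of carrier or rack once raised 45 mm.
- tube_green: sample tube with green cap, 80 mm tall, 11 to 18 g, upright in its carrier at the start. Origin: centre of its foot; z along the tube to the cap. Tube 13 mm wide; cap 16 mm wide, 63 to 80 mm above the foot: grip it there from above. It lifts straight up; the foot is clear of carrier or rack once raised 45 mm.
- tube_yellow: sample tube with yellow cap, 80 mm tall, 11 to 18 g, upright in its carrier at the start. Origin: centre of its foot; z along the tube to the cap. Tube 13 mm wide; cap 16 mm wide, 63 to 80 mm above the foot: grip it there from above. It lifts straight up; the foot is clear of carrier or rack once raised 45 mm.
- carrier_blue: white round single-tube carrier with blue collar, 36 mm across, 37 mm tall, fixed in the tray; holds the blue-capped tube at the start. Origin: centre of underside, 4 mm above the bench; top 41 mm above the bench. Bore 16 mm wide; the tube's foot stands in it 6 mm above this origin (10 mm above the bench).
- carrier_red: white round single-tube carrier with red collar, 36 mm across, 37 mm tall, fixed in the tray; holds the red-capped tube at the start. Origin: centre of underside, 4 mm above the bench; top 41 mm above the bench. Bore 16 mm wide; the tube's foot stands in it 6 mm above this origin (10 mm above the bench).
- carrier_green: white round single-tube carrier with green collar, 36 mm across, 37 mm tall, fixed in the tray; holds the green-capped tube at the start. Origin: centre of underside, 4 mm above the bench; top 41 mm above the bench. Bore 16 mm wide; the tube's foot stands in it 6 mm above this origin (10 mm above the bench).
- carrier_yellow: white round single-tube carrier with yellow collar, 36 mm across, 37 mm tall, fixed in the tray; holds the yellow-capped tube at the start. Origin: centre of underside, 4 mm above the bench; top 41 mm above the bench. Bore 16 mm wide; the tube's foot stands in it 6 mm above this origin (10 mm above the bench).

How it is judged:
By the outcome, as a careful person would: the job done as asked, in the order asked, and still so for the second after the job is handed in, with the robot touching nothing.
It also fails if it takes over 112 s, if anything falls off the work surface, if the arm or the gripper's body presses on something with over 40 N, if the wrist force passes 120 N, or if a joint passes its speed limit or range.

## Working session

There is one attempt and no reset: what is moved stays moved. The work goes in short steps, Python scripts to look and compute and a shell command to move; the robot and the scene stay as the last step left them, time stands still between calls to the robot, and variables do not carry over. Pictures are saved under pics/ and viewed, at most 14 in all, crops included, and the job is handed in when it is done.

```bash
mkdir -p pics; cat > h.py <<'E'
import numpy as np, cv2
from workcell import telemetry, grab_frame, calibration, bot, outline_of, landmark_of
def K(c):
    f=200/np.tan(np.radians(c['fovy'])/2); return np.array([[f,0,c['cx']],[0,f,c['cy']],[0,0,1]])
def to_plane(name,xy,z):
    c=calibration(name);P=np.array(c['pose'])
    u=cv2.undistortPoints(np.array([[xy]],float),K(c),np.array(c['dist'],float))[0,0]
    d=P[:3,:3]@np.array([u[0],u[1],1]);o=P[:3,3]
    return (o+d*(z-o[2])/d[2])
def proj(name,p):
    c=calibration(name);T=np.linalg.inv(np.array(c['pose']))
    return cv2.projectPoints(np.array(p,float).reshape(-1,3),cv2.Rodrigues(T[:3,:3])[0],T[:3,3],K(c),np.array(c['dist'],float))[0][:,0]
def save(name,fn):
    im=grab_frame(name);cv2.imwrite('pics/'+fn,im[:,:,::-1]);return im
E
python3 - <<'E'
from h import *
np.set_printoptions(precision=4,suppress=True)
s=telemetry.observe();print({k:s[k] for k in('clock','position','tool_rot','force','grip_width')})
a=save('scene','s0.png');b=save('top','t0.png')
for c in('scene','top'):
    print(c,np.array(calibration(c)['pose'])[:3,3])
    for n,z in(('sample_rack',0),('carrier_tray',0),('tube_blue',.01),('tube_red',.01),('tube_green',.01),('tube_yellow',.01),('carrier_blue',.004),('carrier_red',.004),('carrier_green',.004),('carrier_yellow',.004)):
        for r in landmark_of(n,c)[:2]: print(n,r['score'],np.round(r['xy'],1),to_plane(c,r['xy'],z)[:2])
E
```

```text
{'clock': 0.0, 'position': array([0.2688, 0.5639, 0.2307]), 'tool_rot': array([-3.1405,  0.0001,  2.6969]), 'force': array([ 0.9447, -0.1411, -0.1992]), 'grip_width': 0.08515488748331138}
scene [-0.1608  0.5553  0.4127]
sample_rack 0.67 [370.2 207.2] [0.5356 0.0051]
carrier_tray 0.86 [238.  242.1] [0.5524 0.3159]
tube_green 0.16 [249.2 236.3] [0.5445 0.2947]
carrier_blue 0.84 [272.3 235.4] [0.5327 0.251 ]
carrier_red 0.67 [250.8 235.3] [0.5571 0.2865]
carrier_green 0.6 [206.4 240.6] [0.5857 0.3677]
carrier_yellow 0.85 [226.  240.9] [0.563 0.336]
top [0.3264 0.1463 0.8875]
sample_rack 0.56 [361.7 191.8] [0.5232 0.0143]
sample_rack 0.4 [204.2 189.6] [0.5716 0.3728]
carrier_tray 0.67 [232.2 199.6] [0.5404 0.3102]
tube_blue 0.59 [256.2 202. ] [0.526  0.2549]
tube_red 0.54 [239.6 196.3] [0.5436 0.2911]
tube_green 0.54 [202.3 188.3] [0.5724 0.3744]
tube_yellow 0.43 [220.8 192.1] [0.5584 0.3329]
carrier_blue 0.75 [254.8 199.3] [0.534  0.2583]
carrier_red 0.52 [237.6 199.7] [0.5377 0.2973]
carrier_red 0.26 [236.5 196.4] [0.5457 0.2992]
carrier_green 0.73 [205.1 189.8] [0.5697 0.3697]
carrier_yellow 0.74 [222.6 194.2] [0.5546 0.3304]
```

```bash
python3 - <<'E'
import cv2
a=cv2.imread('pics/t0.png')[120:280,140:420]; cv2.imwrite('pics/t0c.png',cv2.resize(a,None,fx=2.8,fy=2.8,interpolation=cv2.INTER_CUBIC))
E
```

```text
(no output)
```

View pics/t0c.png

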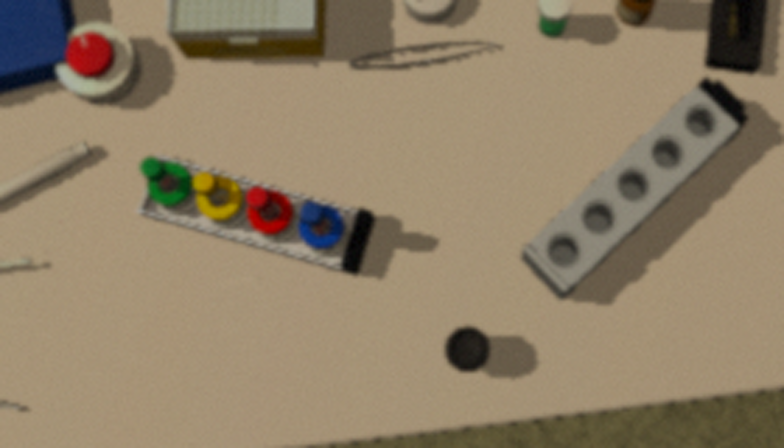

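View pics/s0.png

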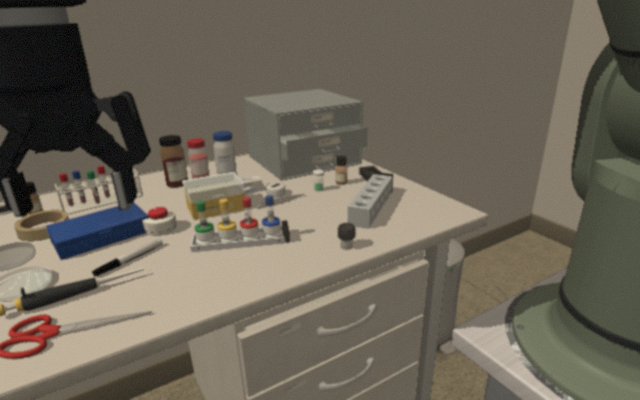

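The top view shows the tray with its black stop at right (crop ≈360,240). From the stop the order is blue, red, yellow, green. The rack's black end is at upper right (crop ≈720,100), with holes at crop (700,121) … (563,250). The scene view agrees, with caps at about (269,201), (247,203), (225,205) and (201,207). Next I'll fit the poses.

```bash
cat > fit.py <<'E'
from h import *
from scipy.optimize import least_squares, minimize
np.set_printoptions(precision=4,suppress=True)
def line(pts3,s):  # fit x,y,yaw of row to points
    f=lambda v:(np.c_[v[0]+np.cos(v[2])*s,v[1]+np.sin(v[2])*s]-pts3).ravel()
    d=pts3[0]-pts3[-1]
    r=least_squares(f,[*pts3.mean(0),np.arctan2(d[1],d[0])]);return r.x,f(r.x)
E
python3 - <<'E'
from fit import *
S=cv2.imread('pics/s0.png');T=cv2.imread('pics/t0.png')
# rack: silhouette fit in both cameras
regs={}
for c in('top','scene'):
    grab_frame(c); r=outline_of('sample_rack',c)
    for q in r[:3]: print(c,q['score'],np.round(q['rect']))
    regs[c]=max((q for q in r if q['rect'][0]>300),key=lambda q:q['score'])['region'] if r else None
def sil(c,v):
    d=np.array([np.cos(v[2]),np.sin(v[2])]);n=np.array([-d[1],d[0]])
    P=[[*(np.array(v[:2])+a*.105*d+b*.024*n),z] for a in(-1,1) for b in(-1,1) for z in(0,.047)]
    h=cv2.convexHull(np.round(proj(c,P)*16).astype(np.int32));m=np.zeros((400,640),np.uint8)
    M=np.zeros((1600,2560),np.uint8); cv2.fillConvexPoly(M,(h/4).astype(np.int32)+2,1)
    return cv2.resize(M.astype(np.float32),(640,400),interpolation=cv2.INTER_AREA)
for cs in(('top',),('scene',),('top','scene')):
    cost=lambda v:sum(np.abs(sil(c,[v[0],v[1],v[2]])-regs[c]).sum()/regs[c].sum() for c in cs)
    best=min((minimize(cost,[.53,.01,y],method='Nelder-Mead',options=dict(initial_simplex=np.array([.53,.01,y])+np.array([[0,0,0],[.02,0,0],[0,.02,0],[0,0,.2]]))) for y in(-.6,-.8,-1.)),key=lambda r:r.fun)
    print('rack',cs,best.x,best.fun)
# holes in top picture (centres of mouths, from the view)
h=np.array([(700,121),(666,152),(632,184),(598,217),(563,250)])/2.8+[140,120]
print('rack holes',*line(np.array([to_plane('top',p,.044)[:2] for p in h]),np.array([.076,.038,0,-.038,-.076])))
# caps in scene via colour
hsv=cv2.cvtColor(S,cv2.COLOR_BGR2HSV);pts=[]
for n,lo,hi,box in(('blue',100,125,(255,195,285,217)),('red',170,190,(240,195,260,214)),('yellow',18,34,(217,197,233,213)),('green',45,85,(193,198,211,217))):
    x0,y0,x1,y1=box;H=hsv[y0:y1,x0:x1].astype(int);hh=H[...,0].copy()
    if n=='red':hh[hh<10]+=180
    m=((hh>=lo)&(hh<=hi)&(H[...,1]>90));yy,xx=np.nonzero(m)
    p=(xx.mean()+x0,yy.mean()+y0);w=to_plane('scene',p,.0815);pts.append(w[:2]);print(n,m.sum(),np.round(p,1),w[:2],xx.min()+x0,xx.max()+x0,yy.min()+y0,yy.max()+y0)
print('tray scene caps',*line(np.array(pts),np.array([.063,.021,-.021,-.063])))
c=np.array([(314,210),(258,198),(204,181),(152,167)])/2.8+[140,120]
print('tray top caps',*line(np.array([to_plane('top',p,.088)[:2] for p in c]),np.array([.063,.021,-.021,-.063])))
c=np.array([(322,227),(270,212),(219,198),(169,184)])/2.8+[140,120]
print('tray top collars',*line(np.array([to_plane('top',p,.04)[:2] for p in c]),np.array([.063,.021,-.021,-.063])))
E
```

```text
top 0.58 [329. 151. 407. 223.]
scene 0.55 [345. 174. 396. 228.]
rack ('top',) [ 0.5282  0.0037 -0.934 ] 0.09898632144601856
rack ('scene',) [ 0.5404 -0.0014 -0.9253] 0.07452380952380952
rack ('top', 'scene') [ 0.5325  0.0023 -0.9284] 0.2712267080745342
rack holes [ 0.5256  0.0099 -0.9334] [ 0.0004  0.     -0.0002 -0.0003 -0.0003 -0.0002  0.      0.0002 -0.0001
  0.0003]
blue 35 [268.6 199.9] [0.5327 0.253 ] 266 271 196 204
red 89 [246.4 201.6] [0.5493 0.2914] 242 250 196 207
yellow 246 [224.6 204.6] [0.5597 0.3307] 217 232 197 212
green 74 [200.3 205.9] [0.5801 0.3706] 196 204 201 211
tray scene caps [ 0.5555  0.3114 -1.9426] [-0.0001 -0.0003 -0.0015  0.0005  0.0034  0.0002 -0.0018 -0.0004]
tray top caps [ 0.5472  0.3116 -1.9575] [-0.0005  0.001   0.0013 -0.0005 -0.0006 -0.0006 -0.0002  0.0002]
tray top collars [ 0.5461  0.3123 -1.9659] [ 0.0003  0.0005 -0.0003 -0.0001 -0.0001 -0.0003  0.     -0.0001]
```

```bash
python3 - <<'E'
from fit import *
T=cv2.imread('pics/t0.png');S=cv2.imread('pics/s0.png')
def draw(I,c,box,k):
    x0,y0,x1,y1=box;J=cv2.resize(I[y0:y1,x0:x1],None,fx=k,fy=k,interpolation=cv2.INTER_CUBIC)
    def L(P,col):
        q=((proj(c,P)+.5-[x0,y0])*k).astype(np.int32);cv2.polylines(J,[q],True,col,1)
    def fr(v):
        d=np.array([np.cos(v[2]),np.sin(v[2])]);n=np.array([-d[1],d[0]]);return lambda a,b,z:[*(np.array(v[:2])+a*d+b*n),z]
    t=np.linspace(0,6.28,24)
    g=fr([.5256,.0099,-.9334])
    L([g(a*.105,b*.024,.045) for a,b in((1,1),(1,-1),(-1,-1),(-1,1))],(0,255,0))
    for y in(.076,.038,0,-.038,-.076):L([g(y+.0145*np.cos(u),.0145*np.sin(u),.044) for u in t],(255,0,255))
    g=fr([.5466,.312,-1.962])
    L([g(a*.093,b*.025,0.014) for a,b in((1,1),(1,-1),(-1,-1),(-1,1))],(0,255,0))
    for y in(.063,.021,-.021,-.063):
        L([g(y+.018*np.cos(u),.018*np.sin(u),.041) for u in t],(255,255,0));L([g(y+.008*np.cos(u),.008*np.sin(u),.09) for u in t],(255,0,255))
    return J
a=draw(T,'top',(185,140,415,230),3.4);b=draw(S,'scene',(185,165,405,255),3.5)
w=max(a.shape[1],b.shape[1]);p=lambda i:cv2.copyMakeBorder(i,0,0,0,w-i.shape[1],0)
o=np.vstack([p(a),p(b)])[:600];cv2.imwrite('pics/ov.png',o);print(o.shape)
E
```

```text
(600, 782, 3)
```

View pics/ov.png

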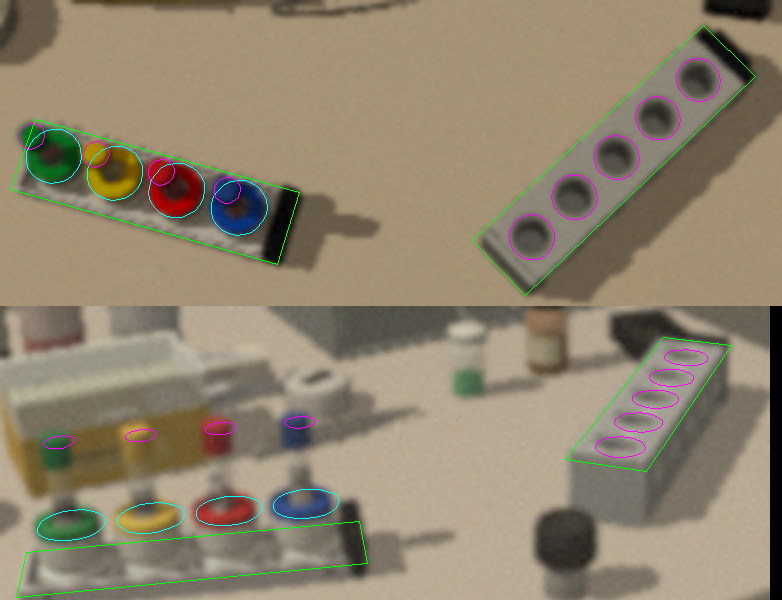

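The overlay in the top view matches well: holes, collars and caps all lie on the projected rings, so I'm using these poses. First I'll turn the tool to the tray row.

```bash
cat > go.py <<'E'
# usage: go.py tray|rack index z  -> remaining shift in the tool axes, turn (tool z)
import sys;from fit import *
from scipy.spatial.transform import Rotation as Ro
k,i,z=sys.argv[1],int(sys.argv[2]),float(sys.argv[3])
v,s={'tray':([.5466,.312,-1.962],[.063,.021,-.021,-.063]),'rack':([.5256,.0099,-.9334],[.076,.038,0,-.038,-.076])}[k]
t=np.array([v[0]+np.cos(v[2])*s[i-1],v[1]+np.sin(v[2])*s[i-1],z])
o=telemetry.observe();R=Ro.from_euler('xyz',o['tool_rot']);G=Ro.from_euler('xyz',[np.pi,0,v[2]+np.pi])
print('t',o['clock'],'pos',o['position'],'rpy',o['tool_rot'],'w',o['grip_width'],'gf',o['finger_force'],'F',np.array(o['force']))
print('shift now',R.inv().apply(t-o['position']),'shift after turn',G.inv().apply(t-o['position']),'turn',(R.inv()*G).as_rotvec(),'q7',o['qpos'][6])
E
A='[0,0,0,0,0,0.15,0]'
python3 -m inch '[[0,0,0,0,0,0.15,0],[0,0,0,0,0,0.15,0],[0,0,0,0,0,0.15,0],[0,0,0,0,0,0.15,0],[0,0,0,0,0,0.15,0]]'
python3 -m inch '[[0,0,0,0,0,0.15,0],[0,0,0,0,0,0.15,0],[0,0,0,0,0,0.15,0],[0,0,0,0,0,0.15,0],[0,0,0,0,0,0.15,0]]'
python3 -m inch '[[0,0,0,0,0,0.0,0]]'
python3 go.py tray 1 .16
```

```text
clock: 1.8
position: [0.2689, 0.5642, 0.2313]
tool_rot: [-3.142, -0.0, 1.941]
force: [-0.7, -0.4, -0.2]
grip_width: 0.0857
finger_force: 0.0
clock: 2.3
position: [0.2689, 0.5642, 0.2313]
tool_rot: [-3.142, -0.0, 1.191]
force: [-0.0, 0.6, -0.6]
grip_width: 0.0857
finger_force: 0.0
clock: 2.4
position: [0.2687, 0.5642, 0.2312]
tool_rot: [3.141, 0.0, 1.194]
force: [-0.1, -0.4, 0.4]
grip_width: 0.0855
finger_force: 0.0
t 2.4 pos [0.2687 0.5642 0.2312] rpy [3.1413 0.0002 1.1942] w 0.0855456430180306 gf 0.0 F [-0.0513 -0.3649  0.379 ]
shift now [-0.1953  0.3502  0.0714] shift after turn [-0.1902  0.3531  0.0712] turn [0.0003 0.0002 0.0146] q7 -1.424369806659982
```

```bash

python3 -m inch '[[-0.019,0.035,0,0,0,0.015,0],[-0.019,0.035,0,0,0,0,0],[-0.019,0.035,0,0,0,0,0],[-0.019,0.035,0,0,0,0,0],[-0.019,0.035,0,0,0,0,0]]' >/dev/null
python3 -m inch '[[-0.019,0.035,0,0,0,0,0],[-0.019,0.035,0,0,0,0,0],[-0.019,0.035,0.02,0,0,0,0],[-0.019,0.035,0.025,0,0,0,0],[-0.019,0.035,0.025,0,0,0,0]]' >/dev/null
python3 -m inch '[[0,0,0,0,0,0,0]]' >/dev/null
python3 go.py tray 1 .062
python3 - <<'E'
from h import *
a=grab_frame('top')[:,:,::-1][120:270,160:400];b=grab_frame('scene')[:,:,::-1][130:280,150:390]
cv2.imwrite('pics/p1.png',cv2.resize(cv2.vconcat([a,b]),None,fx=2,fy=2,interpolation=cv2.INTER_CUBIC))
E
```

```text
t 3.5 pos [0.523  0.2501 0.1587] rpy [-3.1415  0.0043  1.1804] w 0.08535191806694237 gf 0.0 F [-1.1717 -0.4193  0.6378]
shift now [ 0.0036 -0.0018  0.0967] shift after turn [ 0.0032 -0.0018  0.0967] turn [-0.0001  0.0043  0.0008] q7 -0.7101516536748952
```

View pics/p1.png

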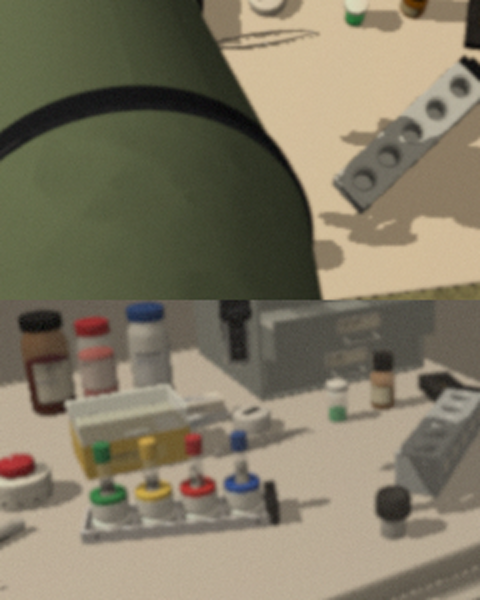

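The scene view shows the front finger at crop (238,330), in line with the blue cap at (238,440). The arm hides the tray in the top view. Descending and gripping.

```bash

python3 -m inch '[[0.003,-0.002,0.03,0,0.004,0,0],[0,0,0.03,0,0,0,0],[0,0,0.02,0,0,0,0],[0,0,0.017,0,0,0,0],[0,0,0,0,0,0,0]]' 25
python3 go.py tray 1 .062
python3 -m inch '[[0,0,0,0,0,0,0.6],[0,0,0,0,0,0,0.7],[0,0,0,0,0,0,0.9],[0,0,0,0,0,0,1],[0,0,0,0,0,0,1]]' 25
python3 -m inch '[[0,0,0,0,0,0,1],[0,0,0,0,0,0,1]]' 25
python3 go.py tray 1 .062
```

```text
clock: 4.1
position: [0.5192, 0.2608, 0.0631]
tool_rot: [-3.14, -0.003, 1.186]
force: [0.0, -0.3, 0.3]
grip_width: 0.0854
finger_force: 0.0
t 4.1 pos [0.5192 0.2608 0.0631] rpy [-3.1397 -0.0027  1.1862] w 0.08537260706679453 gf 0.0 F [ 0.0002 -0.2724  0.2528]
shift now [-0.0053  0.0058  0.001 ] shift after turn [-0.0052  0.0059  0.0011] turn [-0.0019 -0.0027  0.0066] q7 -0.6691883195341854
clock: 4.6
position: [0.5214, 0.2598, 0.0649]
tool_rot: [3.14, -0.005, 1.182]
force: [5.8, -2.6, 1.4]
grip_width: 0.0151
finger_force: 24.4
clock: 4.8
position: [0.5218, 0.2596, 0.065]
tool_rot: [3.14, -0.005, 1.181]
force: [5.7, -1.9, 5.0]
grip_width: 0.015
finger_force: 24.4
t 4.8 pos [0.5218 0.2596 0.065 ] rpy [ 3.1395 -0.0053  1.1814] w 0.015003850810881752 gf 24.369811713695526 F [ 5.7159 -1.9246  4.9599]
shift now [-0.0052  0.003   0.0029] shift after turn [-0.0051  0.003   0.003 ] turn [ 0.002  -0.0053  0.0018] q7 -0.6709277672334673
```

```bash

python3 -m inch '[[0,0,0,0,0,0,0.5],[0,0,0,0,0,0,0.5],[-0.005,0.005,0.001,0,0,0,0.5],[0,0,0,0,0,0,0.5],[0,0,0,0,0,0,0.5]]' 25
python3 go.py tray 1 .062
python3 -m inch '[[0,0,0,0,0,0,0.8],[0,0,0,0,0,0,0.9],[0,0,0,0,0,0,1],[0,0,0,0,0,0,1],[0,0,0,0,0,0,1]]' 25
python3 go.py tray 1 .062
```

```text
clock: 5.3
position: [0.5233, 0.2529, 0.0632]
tool_rot: [-3.141, -0.004, 1.181]
force: [0.4, -0.4, -0.9]
grip_width: 0.0428
finger_force: 0.0
t 5.3 pos [0.5233 0.2529 0.0632] rpy [-3.1414 -0.0038  1.1812] w 0.04279044932378091 gf 0.0 F [ 0.4106 -0.446  -0.9245]
shift now [ 0.0005 -0.001   0.0012] shift after turn [ 0.0005 -0.001   0.0012] turn [-0.0001 -0.0038  0.0016] q7 -0.6592321515987267
clock: 5.8
position: [0.5232, 0.2533, 0.0633]
tool_rot: [-3.142, -0.004, 1.182]
force: [-0.1, 0.0, 1.7]
grip_width: 0.0149
finger_force: 24.3
t 5.8 pos [0.5232 0.2533 0.0633] rpy [-3.1416 -0.004   1.1819] w 0.014882572540305582 gf 24.33309316635132 F [-0.0828  0.0077  1.6804]
shift now [ 0.0001 -0.0008  0.0013] shift after turn [ 0.0001 -0.0008  0.0013] turn [-0.     -0.004   0.0023] q7 -0.6592768257722185
```

The grip is clean, with no side force, so the tray estimate is good. Lifting.

```bash

python3 -m inch '[[0,0,-0.01,0,0.004,0,1],[0,0,-0.02,0,0,0,1],[0,0,-0.03,0,0,0,1],[0,0,-0.03,0,0,0,1],[0,0,0,0,0,0,1]]' 25
python3 -m inch '[[0,0,0,0,0,-0.147,1],[0,0,0,0,0,-0.147,1],[0,0,0,0,0,-0.147,1],[0,0,0,0,0,-0.147,1],[0,0,0,0,0,-0.147,1]]' >/dev/null
python3 -m inch '[[0,0,0,0,0,-0.147,1],[0,0,0,0,0,-0.147,1],[0,0,0,0,0,0,1],[0,0,0,0,0,0,1]]' 25
python3 go.py rack 1 .153
```

```text
clock: 6.3
position: [0.5247, 0.2532, 0.1575]
tool_rot: [3.138, -0.013, 1.181]
force: [-0.0, 0.2, -0.9]
grip_width: 0.0151
finger_force: 24.4
clock: 7.2
position: [0.523, 0.2524, 0.1533]
tool_rot: [3.135, -0.004, 2.206]
force: [-1.1, 0.9, -0.4]
grip_width: 0.0149
finger_force: 24.4
t 7.2 pos [0.523  0.2524 0.1533] rpy [ 3.1348 -0.0043  2.2059] w 0.014949236802992663 gf 24.379617869853973 F [-1.1248  0.914  -0.4345]
shift now [-0.2727 -0.1416 -0.0018] shift after turn [-0.2724 -0.1422  0.0003] turn [ 0.0068 -0.0043 -0.0023] q7 0.1350810414229547
```

```bash

python3 -m inch '[[-0.02,-0.01,0,0.006,-0.004,0,1],[-0.034,-0.018,0,0,0,0,1],[-0.034,-0.018,0,0,0,0,1],[-0.034,-0.018,0,0,0,0,1],[-0.034,-0.018,0,0,0,0,1]]' >/dev/null
python3 -m inch '[[-0.034,-0.018,0,0,0,0,1],[-0.034,-0.018,0,0,0,0,1],[-0.034,-0.017,0,0,0,0,1],[-0.013,-0.006,0,0,0,0,1],[0,0,0,0,0,0,1]]' >/dev/null
python3 -m inch '[[0,0,0,0,0,0,1],[0,0,0,0,0,0,1],[0,0,0,0,0,0,1]]' >/dev/null
python3 go.py rack 1 .110
python3 - <<'E'
from h import *
a=grab_frame('top')[:,:,::-1][130:250,300:440];b=grab_frame('scene')[:,:,::-1][120:240,300:440]
cv2.imwrite('pics/p2.png',cv2.resize(cv2.vconcat([a,b]),None,fx=2.5,fy=2.5,interpolation=cv2.INTER_CUBIC))
E
```

```text
t 8.5 pos [ 0.5717 -0.0476  0.153 ] rpy [ 3.1406 -0.0004  2.2118] w 0.014929467375893747 gf 24.39313977956772 F [ 0.9369  0.5619 -0.052 ]
shift now [-0.0023 -0.0029  0.043 ] shift after turn [-0.0023 -0.0028  0.043 ] turn [ 0.0009 -0.0005  0.0036] q7 0.676168361289403
```

View pics/p2.png

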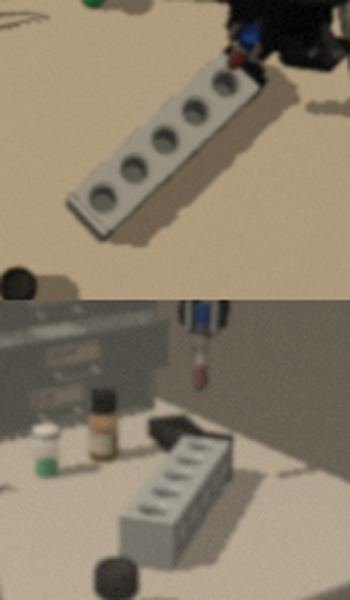

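The tube hangs upright over the rack's black end: the cap is at crop (250,37) in the top view, and in the scene view it is above the far hole. Lowering in stages.

```bash

python3 -m inch '[[-0.002,-0.003,0.015,0,0,0.004,1],[0,0,0.02,0,0,0,1],[0,0,0.01,0,0,0,1],[0,0,0,0,0,0,1],[0,0,0,0,0,0,1]]' >/dev/null
python3 go.py rack 1 .0595
python3 -m inch '[[0,0,0.01,0,0,0,1],[0,0,0.01,0,0,0,1],[0,0,0.01,0,0,0,1],[0,0,0.01,0,0,0,1],[0,0,0,0,0,0,1]]'
python3 go.py rack 1 .0595
```

```text
t 9.1 pos [ 0.5708 -0.0522  0.1084] rpy [3.1406 0.     2.2069] w 0.014779733183253077 gf 24.39594715833664 F [ 0.3051 -0.3832  0.0718]
shift now [0.0008 0.0006 0.0489] shift after turn [0.0008 0.0006 0.0489] turn [ 0.001   0.     -0.0013] q7 0.6843027686503279
clock: 9.6
position: [0.5699, -0.0523, 0.0663]
tool_rot: [-3.141, -0.001, 2.207]
force: [0.5, -0.7, 0.6]
grip_width: 0.0148
finger_force: 24.4
t 9.6 pos [ 0.5699 -0.0523  0.0663] rpy [-3.1408 -0.0012  2.2068] w 0.014835987536865705 gf 24.354725182056427 F [ 0.5062 -0.6558  0.613 ]
shift now [0.0004 0.0014 0.0068] shift after turn [0.0004 0.0014 0.0068] turn [-0.0008 -0.0012 -0.0014] q7 0.6882875491047321
```

No contact on the way in. Slow final descent, watching the force.

```bash

python3 -m inch '[[0,0.001,0.002,0,0,0,1],[0,0,0.002,0,0,0,1],[0,0,0.0005,0,0,0,1],[0,0,0,0,0,0,1]]'
python3 -m inch '[[0,0,0.001,0,0,0,1],[0,0,0.0005,0,0,0,1],[0,0,0,0,0,0,1]]'
```

```text
clock: 10.0
position: [0.5715, -0.0517, 0.0636]
tool_rot: [3.141, -0.0, 2.207]
force: [0.2, -0.6, -0.4]
grip_width: 0.0151
finger_force: 24.4
clock: 10.3
position: [0.5714, -0.0517, 0.062]
tool_rot: [3.141, -0.0, 2.207]
force: [-0.7, 0.1, -0.7]
grip_width: 0.0148
finger_force: 24.4
```

```bash

python3 -m inch '[[0,0,0.001,0,0,0,1],[0,0,0.0005,0,0,0,1],[0,0,0,0,0,0,1]]'
python3 -m inch '[[0,0,0.001,0,0,0,1],[0,0,0,0,0,0,1],[0,0,0,0,0,0,1]]'
```

```text
clock: 10.6
position: [0.5714, -0.0517, 0.0604]
tool_rot: [3.141, -0.0, 2.207]
force: [-0.1, 0.3, 0.2]
grip_width: 0.0148
finger_force: 24.4
clock: 10.9
position: [0.5714, -0.0517, 0.0595]
tool_rot: [3.141, -0.0, 2.207]
force: [0.7, 0.4, -0.0]
grip_width: 0.0148
finger_force: 24.4
```

```bash

python3 -m inch '[[0,0,0.0005,0,0,0,1],[0,0,0,0,0,0,1],[0,0,0,0,0,0,1]]'
python3 -m inch '[[0,0,0.0005,0,0,0,1],[0,0,0,0,0,0,1],[0,0,0,0,0,0,1]]'
python3 -m inch '[[0,0,0.0005,0,0,0,1],[0,0,0,0,0,0,1],[0,0,0,0,0,0,1]]'
```

```text
clock: 11.2
position: [0.5717, -0.0517, 0.0592]
tool_rot: [3.14, 0.0, 2.207]
force: [0.3, 0.0, 5.4]
grip_width: 0.015
finger_force: 24.7
clock: 11.5
position: [0.572, -0.0517, 0.0591]
tool_rot: [3.14, 0.001, 2.207]
force: [-0.6, -0.1, 11.5]
grip_width: 0.0152
finger_force: 25.3
clock: 11.8
position: [0.5723, -0.0519, 0.059]
tool_rot: [3.139, 0.001, 2.207]
force: [-1.0, 0.3, 18.3]
grip_width: 0.015
finger_force: 25.8
```

Contact came at TCP z 0.059, as predicted. I'll relieve the load, release, rise and turn back while moving.

```bash

python3 -m inch '[[0,0,-0.001,0,0,0,1],[0,0,0,0,0,0,0.9],[0,0,0,0,0,0,0.7],[0,0,0,0,0,0,0.4],[0,0,0,0,0,0,0.4]]'
python3 -m inch '[[0,0,0,0,0,0,0.4],[0,0,-0.01,0,0,0,0.4],[0,0,-0.03,0,0,0,0.4],[0,0,-0.04,0,0,0,0.4],[0,0,-0.02,0,0,0,0.4]]'
python3 -m inch '[[0,0,0,0,0,0.147,0.4],[0,0,0,0,0,0.147,0.4],[0,0,0,0,0,0.147,0.4],[0,0,0,0,0,0.147,0.4],[0,0,0,0,0,0.147,0.4]]' >/dev/null
python3 -m inch '[[0,0,0,0,0,0.147,0.4],[0,0,0,0,0,0.147,0.4],[0,0,0,0,0,0,0.4],[0,0,0,0,0,0,0.4]]' >/dev/null
python3 go.py tray 2 .15
python3 - <<'E'
from h import *
a=grab_frame('top')[:,:,::-1][130:250,300:440];b=grab_frame('scene')[:,:,::-1][120:240,300:440]
cv2.imwrite('pics/p3.png',cv2.resize(cv2.vconcat([a,b]),None,fx=2.5,fy=2.5,interpolation=cv2.INTER_CUBIC))
E
```

```text
clock: 12.3
position: [0.5712, -0.0517, 0.0588]
tool_rot: [3.141, -0.0, 2.207]
force: [-1.6, 0.6, 0.6]
grip_width: 0.0511
finger_force: 0.0
clock: 12.8
position: [0.5723, -0.052, 0.1626]
tool_rot: [3.138, 0.002, 2.206]
force: [0.7, -0.5, 0.1]
grip_width: 0.0515
finger_force: 0.0
t 13.7 pos [ 0.5714 -0.0515  0.1594] rpy [ 3.141  -0.001   1.1826] w 0.051281555010888706 gf 0.0 F [-1.2865  0.3543  0.1408]
shift now [ 0.3061 -0.1606  0.0096] shift after turn [ 0.3056 -0.1616  0.0094] turn [ 0.0006 -0.001   0.003 ] q7 -0.16291335659487707
```

View pics/p3.png

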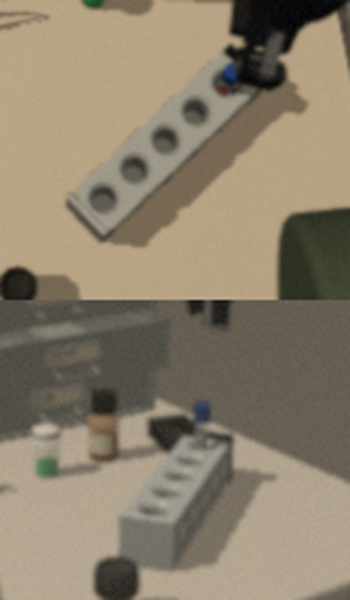

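Blue stands upright in hole 1 (scene crop 202,412; top crop 232,73). Going for red.

```bash

python3 -m inch '[[0.034,-0.018,0,0,0,0.003,0.4],[0.034,-0.018,0,0,0,0,0.4],[0.034,-0.018,0,0,0,0,0.4],[0.034,-0.018,0,0,0,0,0.4],[0.034,-0.018,0,0,0,0,0.4]]' >/dev/null
python3 -m inch '[[0.034,-0.018,0,0,0,0,0.4],[0.034,-0.018,0,0,0,0,0.4],[0.034,-0.018,0,0,0,0,0.4],[0.034,-0.018,0.009,0,0,0,0.4],[0,0,0,0,0,0,0.4]]' >/dev/null
python3 -m inch '[[0,0,0,0,0,0,0.4],[0,0,0,0,0,0,0.4],[0,0,0,0,0,0,0.4]]' >/dev/null
python3 go.py tray 2 .0633
```

```text
t 15.1 pos [0.5403 0.2918 0.1505] rpy [ 3.1409 -0.0009  1.1736] w 0.05090293123578863 gf 0.0 F [ 0.0647 -0.4944  0.5007]
shift now [ 0.     -0.002   0.0872] shift after turn [ 0.0001 -0.0019  0.0872] turn [ 0.0007 -0.0009 -0.006 ] q7 -0.7478193397244514
```

```bash

python3 -m inch '[[0,-0.002,0.03,0,0,-0.006,0.4],[0,0,0.03,0,0,0,0.4],[0,0,0.02,0,0,0,0.4],[0,0,0.007,0,0,0,0.4],[0,0,0,0,0,0,0.4]]' 25 >/dev/null
python3 -m inch '[[0,0,0,0,0,0,0.4],[0,0,0,0,0,0,0.4]]' >/dev/null
python3 go.py tray 2 .0633
python3 -m inch '[[0,0,0,0,0,0,0.7],[0,0,0,0,0,0,0.8],[0,0,0,0,0,0,1],[0,0,0,0,0,0,1],[0,0,0,0,0,0,1]]' 25
python3 go.py tray 2 .0633
```

```text
t 15.8 pos [0.5387 0.294  0.0644] rpy [ 3.1403 -0.0022  1.1806] w 0.0511844813467629 gf 0.0 F [-0.6372 -0.4896  0.8181]
shift now [-0.0014  0.0005  0.0011] shift after turn [-0.0014  0.0005  0.0011] turn [ 0.0013 -0.0022  0.001 ] q7 -0.7073603797303628
clock: 16.3
position: [0.5384, 0.294, 0.0635]
tool_rot: [3.141, -0.001, 1.181]
force: [1.0, -0.1, 5.3]
grip_width: 0.0151
finger_force: 24.4
t 16.3 pos [0.5384 0.294  0.0635] rpy [ 3.1407 -0.0013  1.1807] w 0.015135389216211425 gf 24.444609582424164 F [ 0.9518 -0.135   5.2567]
shift now [-0.0012  0.0007  0.0002] shift after turn [-0.0012  0.0007  0.0002] turn [ 0.0009 -0.0013  0.0011] q7 -0.707291043711682
```

```bash

python3 -m inch '[[0,0,-0.01,0,0,0,1],[0,0,-0.02,0,0,0,1],[0,0,-0.03,0,0,0,1],[0,0,-0.03,0,0,0,1],[0,0,0,0,0,0,1]]' 25
python3 -m inch '[[0,0,0,0,0,-0.147,1],[0,0,0,0,0,-0.147,1],[0,0,0,0,0,-0.147,1],[0,0,0,0,0,-0.147,1],[0,0,0,0,0,-0.147,1]]' >/dev/null
python3 -m inch '[[0,0,0,0,0,-0.147,1],[0,0,0,0,0,-0.147,1],[0,0,0,0,0,0,1],[0,0,0,0,0,0,1]]' 25 >/dev/null
python3 go.py rack 2 .153
```

```text
clock: 16.8
position: [0.5394, 0.2945, 0.1573]
tool_rot: [3.139, -0.005, 1.181]
force: [-0.2, 0.5, -0.2]
grip_width: 0.0149
finger_force: 24.5
t 17.7 pos [0.5379 0.2936 0.1531] rpy [ 3.1413 -0.0004  2.2049] w 0.014988933007219932 gf 24.46972221136093 F [-0.0385 -0.0754 -0.0395]
shift now [-0.2593 -0.1778 -0.0001] shift after turn [-0.2587 -0.1787  0.0001] turn [ 0.0003 -0.0004 -0.0032] q7 0.09223296299544824
```

```bash

python3 -m inch '[[-0.02,-0.014,0,0,0,-0.003,1],[-0.034,-0.0235,0,0,0,0,1],[-0.034,-0.0235,0,0,0,0,1],[-0.034,-0.0235,0,0,0,0,1],[-0.034,-0.0235,0,0,0,0,1]]' >/dev/null
python3 -m inch '[[-0.034,-0.0235,0,0,0,0,1],[-0.034,-0.0235,0,0,0,0,1],[-0.026,-0.018,0,0,0,0,1],[-0.01,-0.007,0,0,0,0,1],[0,0,0,0,0,0,1]]' >/dev/null
python3 -m inch '[[0,0,0,0,0,0,1],[0,0,0,0,0,0,1],[0,0,0,0,0,0,1]]' >/dev/null
python3 go.py rack 2 .1084
```

```text
t 19.0 pos [ 0.5495 -0.0209  0.153 ] rpy [ 3.1406 -0.0004  2.2139] w 0.015098668490826113 gf 24.470287263393402 F [0.594  0.0569 0.0363]
shift now [ 0.001  -0.0009  0.0445] shift after turn [ 0.001  -0.0008  0.0446] turn [ 0.001  -0.0004  0.0057] q7 0.6343552041023913
```

```bash

python3 -m inch '[[0.001,-0.001,0.015,0,0,0.006,1],[0,0,0.02,0,0,0,1],[0,0,0.01,0,0,0,1],[0,0,0,0,0,0,1],[0,0,0,0,0,0,1]]' 25
python3 -m inch '[[0,0,0.01,0,0,0,1],[0,0,0.01,0,0,0,1],[0,0,0.01,0,0,0,1],[0,0,0.01,0,0,0,1],[0,0,0,0,0,0,1]]' 25
python3 -m inch '[[0,0,0.002,0,0,0,1],[0,0,0.002,0,0,0,1],[0,0,0,0,0,0,1],[0,0,0,0,0,0,1]]' 25
python3 go.py rack 2 .0595
```

```text
clock: 19.5
position: [0.5483, -0.0218, 0.1084]
tool_rot: [3.141, -0.0, 2.207]
force: [-0.2, -0.7, 0.0]
grip_width: 0.0147
finger_force: 24.5
clock: 20.0
position: [0.5472, -0.022, 0.0664]
tool_rot: [-3.141, -0.001, 2.207]
force: [0.3, -0.3, -0.2]
grip_width: 0.0148
finger_force: 24.5
clock: 20.4
position: [0.5482, -0.0219, 0.0642]
tool_rot: [3.14, 0.0, 2.207]
force: [-0.1, -0.2, 0.9]
grip_width: 0.015
finger_force: 24.5
t 20.4 pos [ 0.5482 -0.0219  0.0642] rpy [3.1405 0.     2.2068] w 0.015034651928843538 gf 24.46940839290619 F [-0.0924 -0.2151  0.8972]
shift now [0.001  0.0008 0.0047] shift after turn [0.001  0.0008 0.0047] turn [ 0.0011  0.     -0.0014] q7 0.6414626009653973
```

```bash

python3 -m inch '[[0,0,0.001,0,0,0,1],[0,0,0.001,0,0,0,1],[0,0,0.001,0,0,0,1],[0,0,0,0,0,0,1],[0,0,0,0,0,0,1]]' 25
python3 -m inch '[[0,0,0.0005,0,0,0,1],[0,0,0.0005,0,0,0,1],[0,0,0,0,0,0,1],[0,0,0,0,0,0,1]]' 25
python3 -m inch '[[0,0,0.0005,0,0,0,1],[0,0,0,0,0,0,1],[0,0,0,0,0,0,1]]' 25
```

```text
clock: 20.9
position: [0.548, -0.0219, 0.061]
tool_rot: [3.141, -0.0, 2.207]
force: [-0.1, 0.4, -0.4]
grip_width: 0.0152
finger_force: 24.5
clock: 21.3
position: [0.5481, -0.022, 0.06]
tool_rot: [3.141, -0.0, 2.207]
force: [0.7, -0.3, -0.1]
grip_width: 0.0148
finger_force: 24.5
clock: 21.6
position: [0.5482, -0.022, 0.0596]
tool_rot: [3.141, 0.0, 2.207]
force: [0.4, -1.1, 1.7]
grip_width: 0.0147
finger_force: 24.6
```

```bash

python3 -m inch '[[0,0,0.0004,0,0,0,1],[0,0,0,0,0,0,1],[0,0,0,0,0,0,1]]' 25
```

```text
clock: 21.9
position: [0.5484, -0.022, 0.0594]
tool_rot: [3.14, 0.0, 2.207]
force: [-0.1, -0.5, 7.5]
grip_width: 0.0153
finger_force: 25.0
```

Contact. Release, retreat, turn and move on to yellow.

```bash

python3 -m inch '[[0,0,-0.0004,0,0,0,1],[0,0,0,0,0,0,0.9],[0,0,0,0,0,0,0.7],[0,0,0,0,0,0,0.4],[0,0,0,0,0,0,0.4]]'
python3 -m inch '[[0,0,0,0,0,0,0.4],[0,0,-0.01,0,0,0,0.4],[0,0,-0.03,0,0,0,0.4],[0,0,-0.04,0,0,0,0.4],[0,0,-0.02,0,0,0,0.4]]' >/dev/null
python3 -m inch '[[0,0,0,0,0,0.147,0.4],[0,0,0,0,0,0.147,0.4],[0,0,0,0,0,0.147,0.4],[0,0,0,0,0,0.147,0.4],[0,0,0,0,0,0.147,0.4]]' >/dev/null
python3 -m inch '[[0,0,0,0,0,0.147,0.4],[0,0,0,0,0,0.147,0.4],[0,0,0,0,0,0,0.4],[0,0,0,0,0,0,0.4]]' >/dev/null
python3 go.py tray 3 .15
python3 - <<'E'
from h import *
a=grab_frame('top')[:,:,::-1][130:250,300:440];b=grab_frame('scene')[:,:,::-1][120:240,300:440]
cv2.imwrite('pics/p4.png',cv2.resize(cv2.vconcat([a,b]),None,fx=2.5,fy=2.5,interpolation=cv2.INTER_CUBIC))
E
```

```text
clock: 22.4
position: [0.548, -0.022, 0.0594]
tool_rot: [3.141, -0.0, 2.207]
force: [0.3, -0.4, -0.3]
grip_width: 0.051
finger_force: 0.0
t 23.8 pos [ 0.548  -0.0218  0.1599] rpy [ 3.1411 -0.001   1.1826] w 0.05130127554137993 gf 0.0 F [-0.7725  0.7065 -0.9038]
shift now [ 0.3294 -0.1276  0.0101] shift after turn [ 0.329  -0.1286  0.0099] turn [ 0.0005 -0.001   0.003 ] q7 -0.2123017228434476
```

View pics/p4.png

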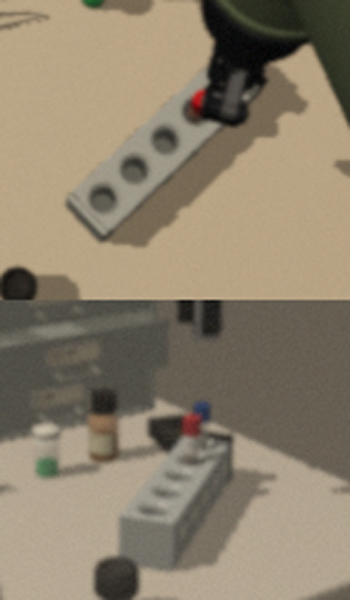

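Blue and red stand upright in holes 1 and 2 (scene crop 202,412 and 192,425). Yellow next.

```bash

python3 -m inch '[[0.034,-0.013,0,0,0,0.003,0.4],[0.034,-0.013,0,0,0,0,0.4],[0.034,-0.0135,0,0,0,0,0.4],[0.034,-0.0135,0,0,0,0,0.4],[0.034,-0.0135,0,0,0,0,0.4]]' >/dev/null
python3 -m inch '[[0.034,-0.0135,0,0,0,0,0.4],[0.034,-0.0135,0,0,0,0,0.4],[0.034,-0.0135,0,0,0,0,0.4],[0.034,-0.0135,0.009,0,0,0,0.4],[0.023,-0.009,0,0,0,0,0.4]]' >/dev/null
python3 -m inch '[[0,0,0,0,0,0,0.4],[0,0,0,0,0,0,0.4],[0,0,0,0,0,0,0.4]]' >/dev/null
python3 go.py tray 3 .0633
```

```text
t 25.2 pos [0.5557 0.3302 0.1509] rpy [ 3.141  -0.0005  1.1744] w 0.0509767520268406 gf 0.0 F [ 0.1766 -0.1475  0.196 ]
shift now [ 0.0007 -0.0015  0.0876] shift after turn [ 0.0007 -0.0015  0.0876] turn [ 0.0006 -0.0005 -0.0052] q7 -0.7851176245880321
```

```bash

python3 -m inch '[[0,-0.002,0.03,0,0,-0.005,0.4],[0,0,0.03,0,0,0,0.4],[0,0,0.02,0,0,0,0.4],[0,0,0.008,0,0,0,0.4],[0,0,0,0,0,0,0.4]]' 25 >/dev/null
python3 -m inch '[[0,0,0,0,0,0,0.4],[0,0,0,0,0,0,0.4]]' >/dev/null
python3 go.py tray 3 .0633
python3 -m inch '[[0,0,0,0,0,0,0.7],[0,0,0,0,0,0,0.8],[0,0,0,0,0,0,1],[0,0,0,0,0,0,1],[0,0,0,0,0,0,1]]' 25
python3 go.py tray 3 .0633
python3 -m inch '[[0,0,-0.01,0,0,0,1],[0,0,-0.02,0,0,0,1],[0,0,-0.03,0,0,0,1],[0,0,-0.03,0,0,0,1],[0,0,0,0,0,0,1]]' 25
python3 -m inch '[[0,0,0,0,0,-0.147,1],[0,0,0,0,0,-0.147,1],[0,0,0,0,0,-0.147,1],[0,0,0,0,0,-0.147,1],[0,0,0,0,0,-0.147,1]]' >/dev/null
python3 -m inch '[[0,0,0,0,0,-0.147,1],[0,0,0,0,0,-0.147,1],[0,0,0,0,0,0,1],[0,0,0,0,0,0,1]]' 25 >/dev/null
python3 go.py rack 3 .153
```

```text
t 25.9 pos [0.5542 0.3325 0.064 ] rpy [ 3.1403 -0.0023  1.1795] w 0.05128741796720328 gf 0.0 F [-0.0128 -0.2023 -0.0635]
shift now [-0.0008  0.0007  0.0007] shift after turn [-0.0008  0.0007  0.0007] turn [ 0.0013 -0.0023 -0.0001] q7 -0.7505556593314302
clock: 26.4
position: [0.554, 0.3324, 0.0631]
tool_rot: [3.141, -0.001, 1.18]
force: [0.6, -0.6, 5.4]
grip_width: 0.0149
finger_force: 24.4
t 26.4 pos [0.554  0.3324 0.0631] rpy [ 3.1407 -0.0013  1.1796] w 0.01490083810468272 gf 24.399591386318207 F [ 0.6358 -0.6429  5.3704]
shift now [-0.0006  0.001  -0.0002] shift after turn [-0.0006  0.001  -0.0002] turn [ 0.0009 -0.0013  0.0001] q7 -0.7505567481102926
clock: 26.9
position: [0.5549, 0.3331, 0.157]
tool_rot: [3.139, -0.005, 1.18]
force: [-0.0, 0.6, 0.1]
grip_width: 0.0152
finger_force: 24.5
t 27.8 pos [0.5534 0.3321 0.1527] rpy [ 3.141  -0.0004  2.204 ] w 0.015024180046629436 gf 24.478560984134674 F [-0.6547 -0.2039 -0.3307]
shift now [-0.2433 -0.2131 -0.0005] shift after turn [-0.2424 -0.2141 -0.0003] turn [ 0.0006 -0.0004 -0.0042] q7 0.0589535514777921
```

```bash

python3 -m inch '[[-0.02,-0.0176,0,0,0,-0.004,1],[-0.0305,-0.0268,0,0,0,0,1],[-0.0305,-0.0268,0,0,0,0,1],[-0.0305,-0.0268,0,0,0,0,1],[-0.0305,-0.0268,0,0,0,0,1]]' >/dev/null
python3 -m inch '[[-0.0305,-0.0268,0,0,0,0,1],[-0.0305,-0.0268,0,0,0,0,1],[-0.0305,-0.0268,0,0,0,0,1],[-0.0095,-0.009,0,0,0,0,1],[0,0,0,0,0,0,1]]' >/dev/null
python3 -m inch '[[0,0,0,0,0,0,1],[0,0,0,0,0,0,1],[0,0,0,0,0,0,1]]' >/dev/null
python3 go.py rack 3 .1084
```

```text
t 29.1 pos [0.5274 0.0108 0.1524] rpy [ 3.1406 -0.0004  2.214 ] w 0.01517100718458234 gf 24.487914741039276 F [-0.0715 -0.1111  0.4172]
shift now [ 0.0004 -0.002   0.044 ] shift after turn [ 0.0004 -0.002   0.044 ] turn [ 0.001  -0.0004  0.0058] q7 0.5733860071765698
```

```bash

python3 -m inch '[[0.001,-0.001,0.015,0,0,0.006,1],[0,0,0.02,0,0,0,1],[0,0,0.01,0,0,0,1],[0,0,0,0,0,0,1],[0,0,0,0,0,0,1]]' 25
python3 -m inch '[[0,0,0.01,0,0,0,1],[0,0,0.01,0,0,0,1],[0,0,0.01,0,0,0,1],[0,0,0.01,0,0,0,1],[0,0,0,0,0,0,1]]' 25
python3 -m inch '[[0,0,0.001,0,0,0,1],[0,0,0.001,0,0,0,1],[0,0,0,0,0,0,1],[0,0,0,0,0,0,1]]' 25
python3 go.py rack 3 .0591
```

```text
clock: 29.6
position: [0.5262, 0.0098, 0.1078]
tool_rot: [3.141, -0.0, 2.207]
force: [0.3, -1.0, 0.7]
grip_width: 0.0153
finger_force: 24.5
clock: 30.1
position: [0.5252, 0.0096, 0.0659]
tool_rot: [-3.14, -0.001, 2.207]
force: [0.9, 0.8, -0.2]
grip_width: 0.0151
finger_force: 24.5
clock: 30.5
position: [0.5262, 0.0096, 0.0657]
tool_rot: [3.14, 0.0, 2.207]
force: [0.1, -0.4, -0.2]
grip_width: 0.015
finger_force: 24.5
t 30.5 pos [0.5262 0.0096 0.0657] rpy [3.1404 0.0001 2.2067] w 0.014966236677807642 gf 24.48766440153122 F [ 0.0789 -0.405  -0.2234]
shift now [ 0.0005 -0.0003  0.0066] shift after turn [ 0.0005 -0.0003  0.0066] turn [ 0.0012  0.0001 -0.0015] q7 0.58232811682664
```

```bash

python3 -m inch '[[0,0,0.0015,0,0,0,1],[0,0,0.0015,0,0,0,1],[0,0,0.0015,0,0,0,1],[0,0,0.001,0,0,0,1],[0,0,0,0,0,0,1]]' 25
python3 -m inch '[[0,0,0.0005,0,0,0,1],[0,0,0,0,0,0,1],[0,0,0,0,0,0,1]]' 25
python3 -m inch '[[0,0,0.0005,0,0,0,1],[0,0,0,0,0,0,1],[0,0,0,0,0,0,1]]' 25
```

```text
clock: 31.0
position: [0.5259, 0.0097, 0.0598]
tool_rot: [3.141, -0.0, 2.207]
force: [-0.4, 0.3, 0.2]
grip_width: 0.0151
finger_force: 24.5
clock: 31.3
position: [0.526, 0.0097, 0.0595]
tool_rot: [3.141, -0.0, 2.207]
force: [-0.7, -0.4, -0.1]
grip_width: 0.0146
finger_force: 24.5
clock: 31.6
position: [0.5261, 0.0097, 0.0591]
tool_rot: [3.141, 0.0, 2.207]
force: [-0.1, 0.4, 0.7]
grip_width: 0.0151
finger_force: 24.6
```

```bash

python3 -m inch '[[0,0,0.0005,0,0,0,1],[0,0,0,0,0,0,1],[0,0,0,0,0,0,1]]' 25
```

```text
clock: 31.9
position: [0.5265, 0.0097, 0.0589]
tool_rot: [3.14, 0.0, 2.207]
force: [-0.7, -0.4, 7.9]
grip_width: 0.0151
finger_force: 25.0
```

```bash

python3 -m inch '[[0,0,-0.0004,0,0,0,1],[0,0,0,0,0,0,0.9],[0,0,0,0,0,0,0.7],[0,0,0,0,0,0,0.4],[0,0,0,0,0,0,0.4]]'
python3 -m inch '[[0,0,0,0,0,0,0.4],[0,0,-0.01,0,0,0,0.4],[0,0,-0.03,0,0,0,0.4],[0,0,-0.04,0,0,0,0.4],[0,0,-0.02,0,0,0,0.4]]' >/dev/null
python3 -m inch '[[0,0,0,0,0,0.147,0.4],[0,0,0,0,0,0.147,0.4],[0,0,0,0,0,0.147,0.4],[0,0,0,0,0,0.147,0.4],[0,0,0,0,0,0.147,0.4]]' >/dev/null
python3 -m inch '[[0,0,0,0,0,0.147,0.4],[0,0,0,0,0,0.147,0.4],[0,0,0,0,0,0,0.4],[0,0,0,0,0,0,0.4]]' >/dev/null
python3 go.py tray 4 .15
python3 - <<'E'
from h import *
a=grab_frame('top')[:,:,::-1][130:250,300:440];b=grab_frame('scene')[:,:,::-1][120:240,300:440]
cv2.imwrite('pics/p5.png',cv2.resize(cv2.vconcat([a,b]),None,fx=2.5,fy=2.5,interpolation=cv2.INTER_CUBIC))
E
```

```text
clock: 32.4
position: [0.5259, 0.0096, 0.0588]
tool_rot: [3.141, -0.0, 2.207]
force: [0.3, 0.5, 0.6]
grip_width: 0.051
finger_force: 0.0
t 33.8 pos [0.526  0.0098 0.1593] rpy [ 3.1411 -0.001   1.1826] w 0.05117131179548731 gf 0.0 F [ 0.5962 -0.0857  0.0961]
shift now [ 0.3505 -0.0951  0.0096] shift after turn [ 0.3502 -0.0962  0.0093] turn [ 0.0005 -0.001   0.003 ] q7 -0.27414387649297106
```

View pics/p5.png

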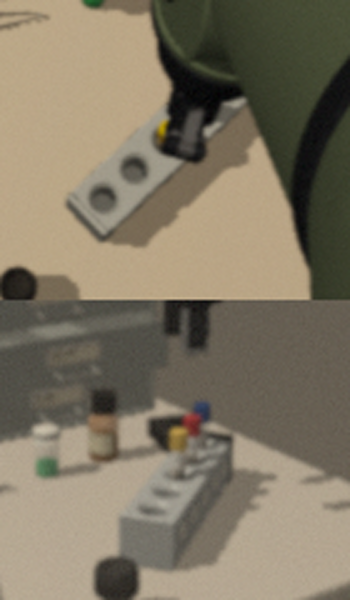

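Blue, red and yellow are upright in holes 1 to 3 (scene crop 202,412; 192,425; 178,437). Green is the last one.

```bash

python3 -m inch '[[0.034,-0.0095,0,0,0,0.003,0.4],[0.035,-0.0097,0,0,0,0,0.4],[0.035,-0.0097,0,0,0,0,0.4],[0.035,-0.0097,0,0,0,0,0.4],[0.035,-0.0097,0,0,0,0,0.4]]' >/dev/null
python3 -m inch '[[0.035,-0.0097,0,0,0,0,0.4],[0.035,-0.0097,0,0,0,0,0.4],[0.035,-0.0097,0,0,0,0,0.4],[0.035,-0.0097,0.009,0,0,0,0.4],[0.036,-0.01,0,0,0,0,0.4]]' >/dev/null
python3 -m inch '[[0,0,0,0,0,0,0.4],[0,0,0,0,0,0,0.4],[0,0,0,0,0,0,0.4]]' >/dev/null
python3 go.py tray 4 .0633
```

```text
t 35.2 pos [0.5715 0.3688 0.1502] rpy [ 3.1411 -0.0003  1.1747] w 0.05144314587987388 gf 0.0 F [ 0.804  -0.4986 -0.3381]
shift now [ 0.001  -0.0015  0.0869] shift after turn [ 0.001  -0.0014  0.0869] turn [ 0.0005 -0.0003 -0.0049] q7 -0.8244240610400828
```

```bash

python3 -m inch '[[0,-0.001,0.03,0,0,-0.005,0.4],[0,0,0.03,0,0,0,0.4],[0,0,0.02,0,0,0,0.4],[0,0,0.007,0,0,0,0.4],[0,0,0,0,0,0,0.4]]' 25 >/dev/null
python3 -m inch '[[0,0,0,0,0,0,0.4],[0,0,0,0,0,0,0.4]]' >/dev/null
python3 go.py tray 4 .0633
python3 -m inch '[[0,0,0,0,0,0,0.7],[0,0,0,0,0,0,0.8],[0,0,0,0,0,0,1],[0,0,0,0,0,0,1],[0,0,0,0,0,0,1]]' 25
python3 go.py tray 4 .0633
python3 -m inch '[[0,0,-0.01,0,0,0,1],[0,0,-0.02,0,0,0,1],[0,0,-0.03,0,0,0,1],[0,0,-0.03,0,0,0,1],[0,0,0,0,0,0,1]]' 25
python3 -m inch '[[0,0,0,0,0,-0.147,1],[0,0,0,0,0,-0.147,1],[0,0,0,0,0,-0.147,1],[0,0,0,0,0,-0.147,1],[0,0,0,0,0,-0.147,1]]' >/dev/null
python3 -m inch '[[0,0,0,0,0,-0.147,1],[0,0,0,0,0,-0.147,1],[0,0,0,0,0,0,1],[0,0,0,0,0,0,1]]' 25 >/dev/null
python3 go.py rack 4 .153
```

```text
t 35.9 pos [0.5711 0.3706 0.0645] rpy [ 3.1404 -0.0023  1.1796] w 0.05125345824928776 gf 0.0 F [-0.7821 -0.5114  0.5432]
shift now [-0.0005 -0.0003  0.0012] shift after turn [-0.0005 -0.0003  0.0012] turn [ 0.0012 -0.0023  0.    ] q7 -0.7941900570408769
clock: 36.4
position: [0.5707, 0.3705, 0.0635]
tool_rot: [3.141, -0.001, 1.18]
force: [0.6, -0.7, 6.2]
grip_width: 0.0149
finger_force: 24.5
t 36.4 pos [0.5707 0.3705 0.0635] rpy [ 3.1408 -0.0014  1.1798] w 0.014946944959859342 gf 24.45865273475647 F [ 0.6036 -0.7077  6.1789]
shift now [-0.0003  0.      0.0002] shift after turn [-0.0003  0.      0.0002] turn [ 0.0008 -0.0014  0.0002] q7 -0.7942115493345745
clock: 36.9
position: [0.5719, 0.3711, 0.1577]
tool_rot: [3.139, -0.005, 1.18]
force: [0.6, 0.3, 0.0]
grip_width: 0.0148
finger_force: 24.5
t 37.8 pos [0.5703 0.3701 0.1531] rpy [ 3.1411 -0.0004  2.204 ] w 0.014700052558858635 gf 24.452345967292786 F [ 0.1426 -0.0703 -0.5554]
shift now [-0.226  -0.2493 -0.0001] shift after turn [-0.2249 -0.2503  0.0001] turn [ 0.0005 -0.0004 -0.0042] q7 0.02883285812411549
```

```bash

python3 -m inch '[[-0.018,-0.02,0,0,0,-0.004,1],[-0.028,-0.0312,0,0,0,0,1],[-0.028,-0.0312,0,0,0,0,1],[-0.028,-0.0312,0,0,0,0,1],[-0.028,-0.0312,0,0,0,0,1]]' >/dev/null
python3 -m inch '[[-0.028,-0.0312,0,0,0,0,1],[-0.028,-0.0312,0,0,0,0,1],[-0.028,-0.0312,0,0,0,0,1],[-0.011,-0.0125,0,0,0,0,1],[0,0,0,0,0,0,1]]' >/dev/null
python3 -m inch '[[0,0,0,0,0,0,1],[0,0,0,0,0,0,1],[0,0,0,0,0,0,1]]' >/dev/null
python3 go.py rack 4 .1084
```

```text
t 39.1 pos [0.5041 0.041  0.1528] rpy [ 3.1407 -0.0004  2.2134] w 0.014985091919439697 gf 24.47872281074524 F [0.0107 0.1866 0.6556]
shift now [ 0.0002 -0.0013  0.0444] shift after turn [ 0.0002 -0.0013  0.0444] turn [ 0.0009 -0.0004  0.0052] q7 0.5068326326010123
```

```bash

python3 -m inch '[[0,-0.001,0.015,0,0,0.005,1],[0,0,0.02,0,0,0,1],[0,0,0.01,0,0,0,1],[0,0,0,0,0,0,1],[0,0,0,0,0,0,1]]' 25
python3 -m inch '[[0,0,0.01,0,0,0,1],[0,0,0.01,0,0,0,1],[0,0,0.01,0,0,0,1],[0,0,0.01,0,0,0,1],[0,0,0,0,0,0,1]]' 25
python3 -m inch '[[0,0,0.001,0,0,0,1],[0,0,0.001,0,0,0,1],[0,0,0,0,0,0,1],[0,0,0,0,0,0,1]]' 25
python3 go.py rack 4 .0595
```

```text
clock: 39.6
position: [0.5034, 0.0396, 0.1082]
tool_rot: [3.141, -0.0, 2.208]
force: [0.3, 0.7, -0.2]
grip_width: 0.015
finger_force: 24.5
clock: 40.1
position: [0.5025, 0.0393, 0.0664]
tool_rot: [-3.14, -0.001, 2.208]
force: [-0.5, -0.8, 0.3]
grip_width: 0.0154
finger_force: 24.5
clock: 40.5
position: [0.5034, 0.0394, 0.0661]
tool_rot: [3.14, 0.0, 2.208]
force: [-0.0, -0.6, -0.2]
grip_width: 0.0147
finger_force: 24.5
t 40.5 pos [0.5034 0.0394 0.0661] rpy [3.1404 0.0001 2.2078] w 0.014655273444551871 gf 24.478862285614014 F [-0.0395 -0.6228 -0.1941]
shift now [0.0011 0.0003 0.0066] shift after turn [0.0011 0.0003 0.0066] turn [ 0.0012  0.0001 -0.0004] q7 0.5202634005069067
```

```bash

python3 -m inch '[[0,0,0.0015,0,0,0,1],[0,0,0.0015,0,0,0,1],[0,0,0.0015,0,0,0,1],[0,0,0.001,0,0,0,1],[0,0,0,0,0,0,1]]' 25
python3 -m inch '[[0,0,0.0005,0,0,0,1],[0,0,0,0,0,0,1],[0,0,0,0,0,0,1]]' 25
python3 -m inch '[[0,0,0.0005,0,0,0,1],[0,0,0,0,0,0,1],[0,0,0,0,0,0,1]]' 25
```

```text
clock: 41.0
position: [0.5032, 0.0394, 0.0602]
tool_rot: [3.141, -0.0, 2.208]
force: [0.2, -0.7, 0.0]
grip_width: 0.015
finger_force: 24.5
clock: 41.3
position: [0.5033, 0.0394, 0.0599]
tool_rot: [3.141, -0.0, 2.208]
force: [0.1, -0.1, -0.2]
grip_width: 0.0149
finger_force: 24.5
clock: 41.6
position: [0.5034, 0.0394, 0.0595]
tool_rot: [3.14, 0.0, 2.208]
force: [-1.0, 0.6, 3.5]
grip_width: 0.0151
finger_force: 24.7
```

Contact. Release, rise, and back away to clear both views for a final check.

```bash

python3 -m inch '[[0,0,-0.0002,0,0,0,1],[0,0,0,0,0,0,0.9],[0,0,0,0,0,0,0.7],[0,0,0,0,0,0,0.4],[0,0,0,0,0,0,0.4]]'
python3 -m inch '[[0,0,0,0,0,0,0.4],[0,0,-0.01,0,0,0,0.4],[0,0,-0.03,0,0,0,0.4],[0,0,-0.04,0,0,0,0.4],[0,0,-0.03,0,0,0,0.4]]' >/dev/null
python3 -m inch '[[0.02,0.025,-0.01,0,0,0,0.4],[0.025,0.03,0,0,0,0,0.4],[0.025,0.03,0,0,0,0,0.4],[0.025,0.03,0,0,0,0,0.4],[0.025,0.03,0,0,0,0,0.4]]' >/dev/null
python3 -m inch '[[0.025,0.03,0,0,0,0,0.4],[0.025,0.03,0,0,0,0,0.4],[0.025,0.03,0,0,0,0,0.4],[0,0,0,0,0,0,0.4],[0,0,0,0,0,0,0.4]]'
python3 - <<'E'
from h import *
a=grab_frame('top')[:,:,::-1][130:250,300:440];b=grab_frame('scene')[:,:,::-1][120:240,300:440]
cv2.imwrite('pics/p6.png',cv2.resize(cv2.vconcat([a,b]),None,fx=2.5,fy=2.5,interpolation=cv2.INTER_CUBIC))
E
```

```text
clock: 42.1
position: [0.5032, 0.0394, 0.0596]
tool_rot: [3.141, -0.0, 2.208]
force: [0.0, -1.4, -0.1]
grip_width: 0.0508
finger_force: 0.0
clock: 43.6
position: [0.5758, 0.3364, 0.18]
tool_rot: [3.141, 0.0, 2.209]
force: [-0.4, -0.8, 0.0]
grip_width: 0.0514
finger_force: 0.0
```

View pics/p6.png

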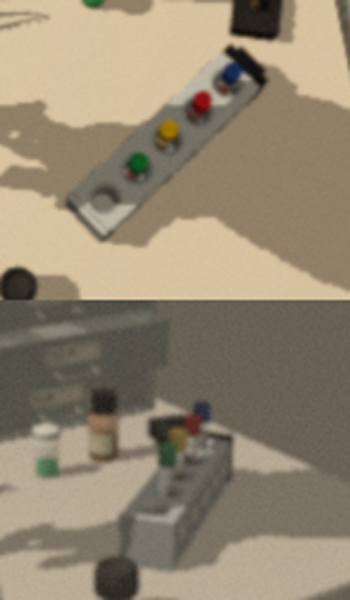

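From the black end, the top view shows blue (232,75), red (202,103), yellow (168,132) and green (137,165), all upright. The last hole (103,200) is empty.

```bash
python3 -c "
from h import *
print(bot.job_done())"
```

```text
the job is handed in; nothing more can be done
None
```

The job is handed in: blue, red, yellow and green stand upright in holes 1 to 4 from the rack's black end, each lowered until it touched the floor. The fifth hole is empty, and it took about 44 s of robot time.

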